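Load the calibrator rack from palest to darkest

ROBOT

A 6-joint arm with a two-finger parallel gripper is mounted at the origin on the work surface. World frame = base frame: x ahead of the robot, y to its left, z up, the work surface at z = 0. Lengths are in m, angles in rad, forces in N, time in s.
With the tool pointing down it reaches from about 0.35 to 0.775 m from the base axis. Payload 7.3 kg.
Tool frame: the origin (TCP) lies at the centre of the arm's flange, where the gripper is bolted on; the fingertips stand 178 mm ahead of it and the grasp point (between the pads) lies 159 mm ahead of it; z points along the fingers, y is the line along which they close (so a half turn about z gives the same grasp; the last joint's range is limited). The gripper opens to 92 mm and grips with 3 to 60 N. Pads are 19 mm wide; open, the fingers measure 130 mm over their backs; the gripper's body (75 mm by 190 mm) begins 47 mm behind the grasp point.
Start: joints at [-1.259, 0.342, 1.524, -0, 1.275, -0.146], TCP at [0.232, -0.471, 0.405] pointing down, gripper open.
Joint ranges: [-2.53, 2.53], [-0.77, 2.02], [0.04, 2.7], [-1, 4.14], [0.28, 2.66], [-3.11, 3.11]. Speed limits (rad/s): [2.57, 2.57, 3.14, 3.14, 3.14, 3.14].

INTERFACE

Orientations are given as [roll, pitch, yaw] about the fixed x, y, z axes, in that order (R = Rz(yaw) Ry(pitch) Rx(roll)).
In Python, from cell import robot gives the robot as it stands.
- The arm moves only by the shell command python3 -m pendant [OPENING] [FORCE], which reads ROWS from standard input. ROWS is a JSON list that holds a single list of rows (three levels of brackets), with 1 to 8 rows, each of 6 numbers: dx, dy, dz in a scale on which 1.0 is 0.25 m, then a rotation vector rx, ry, rz in normalised numbers (1 is pi rad); each row shifts and turns the commanded pose from where the row before left it, along the tool's axes as they then stand; what a row does not reach is not made up. A row lasts 1/12 s, in which the tool goes at most 0.0417 m and 0.125 rad, less where a joint would pass 70% of its speed; a pose out of reach is approached as far as the arm can. OPENING is the finger opening in m, set as the command begins (- or left out keeps the last). The fingers move at their own pace and stop on an object; FORCE is the grip in N (left out, the last holds). Time passes only in rows, so rows that do not move let the fingers close. It prints the time, the measured TCP pose, the force, the opening and the grip force at its end. A shift or turn number past 1, either way, is cut back to 1. Input that does not fit is refused with a message, and nothing moves.
- robot.observe(): the state, without advancing time (a new reading comes with each control period).
- robot.read_camera(name): name is "side" or "top"; returns a dict with "image" (480x640x3 uint8, red, green, blue), "fx", "fy", "cx", "cy" (pixels), "k1" (the pictures are not rectified: a ray, as slopes to the right and down, at radius r is drawn at 1 + k1 r^2 times it, then the intrinsics apply), "pose" (4x4, takes a point from camera to world coordinates). Camera axes: x right, y down, z forward; pixel columns grow to the right and rows downward; lengths in m; the calibration is good to about 2 mm. A picture is of the moment at which its call begins. There is no depth.
- robot.hand_in(): hands the job in; it is judged then, once.
The state is a dict: "time": time; "qpos": joint angles; "qvel": joint speeds; "joint_efforts": joint torques, N m; "tool_pos": TCP position; "tool_rot": TCP orientation; "contact_force": force on the tool from outside, world axes, zero at the start; "torque": the same for the moment, N m; "opening": finger opening in m; "grip_force": force on a finger pad.
Only numpy, scipy, OpenCV 4.12 (cv2) and the standard library are available. Lean on these libraries where they do the work, as an engineer would, in place of code of your own. Each camera call takes 0.05 s, during which the arm holds its last target. There are 200 camera calls.

TASK

Load the four red-series calibrator bottles from the kit tray into the analyser's calibrator rack in order of the shade of their caps: the palest in the place next to the white handle, then darker and darker, the darkest in the place farthest from the handle. Keep the bottles upright, set each one down gently on the floor of its recess and let go, do not drop them, and leave the blue-capped and green-capped controls in the tray where they are.

Things in the scene. Friction and masses are not known exactly. Their poses are not given: they have to be found in the camera images.
- cal_palest: calibrator 1 of 4 (palest), cap and label band very pale pink, nearly white: amber glass bottle 28 mm in diameter, 62 mm tall, screw cap 26 mm in diameter (top 16 mm), 40 to 65 g; origin: centre of its underside, z up, yaw of no meaning. Stands in the kit tray; grip the glass body and lift straight up.
- cal_light: calibrator 2 of 4 (second), cap and label band salmon pink: amber glass bottle 28 mm in diameter, 62 mm tall, screw cap 26 mm in diameter (top 16 mm), 40 to 65 g; origin: centre of its underside, z up, yaw of no meaning.
- cal_mid: calibrator 3 of 4 (third), cap and label band clear red: amber glass bottle 28 mm in diameter, 62 mm tall, screw cap 26 mm in diameter (top 16 mm), 40 to 65 g; origin: centre of its underside, z up, yaw of no meaning.
- cal_darkest: calibrator 4 of 4 (darkest), cap and label band very dark maroon, nearly black: amber glass bottle 28 mm in diameter, 62 mm tall, screw cap 26 mm in diameter (top 16 mm), 40 to 65 g; origin: centre of its underside, z up, yaw of no meaning.
- control_blue: positive control, cap deep blue, of the same size and form as the calibrators, origin: centre of its underside. Stays where it is. Kit tray: fixed, 186 x 140 mm, six pockets 32 mm wide, 14 mm deep, in two rows of three, 58 mm apart in the row, rows 64 mm apart; any bottle may be in any pocket.
- control_green: negative control, cap green, of the same size and form as the calibrators, origin: centre of its underside. Stays where it is. Kit tray heights above the bench: pocket floors 10 mm, grey insert's top 24 mm, white carton's edge 30 mm, tops of the bottles 72 mm. It may lie any way round.
- place1: first place of the calibrator rack, 1 white dot beside it, next to the white handle: round recess 44 mm in diameter, 8 mm deep; origin: centre of its black rubber floor, 14 mm above the bench; z up, x along the row away from the handle. The handle: a loop across the bar, 57 mm high, 50 mm before place 1.
- place2: second place of the calibrator rack, 2 white dots beside it: round recess 44 mm in diameter, 8 mm deep; origin: centre of its black rubber floor, 14 mm above the bench; z up, x along the row away from the handle. Rack: a fixed blue-grey bar 264 x 66 x 22 mm, four places 56 mm apart in one row.
- place3: third place of the calibrator rack, 3 white dots beside it: round recess 44 mm in diameter, 8 mm deep; origin: centre of its black rubber floor, 14 mm above the bench; z up, x along the row away from the handle. The rack may lie any way round, on the left or right of the bench, the kit tray on the other side.
- place4: fourth place of the calibrator rack, 4 white dots beside it, farthest from the handle: round recess 44 mm in diameter, 8 mm deep; origin: centre of its black rubber floor, 14 mm above the bench; z up, x along the row away from the handle. Nothing else stands within 0.75 m of the robot; past that a tip box and a small bottle, under 105 mm high.
Not all that is in view belongs to the job. What is shaped like the cal_mid but yellow is not meant.

How it is judged:
At the end, for the whole second after the job is handed in: Each calibrator upright (0.1 rad) in its own place, palest 1 to darkest 4: within 10 mm of its centre, underside within 3 mm of the recess floor; both controls upright within 10 mm of where they started; all at rest, released (horizontal distance between cal_palest and place1 below 0.01 m and z of cal_palest in the frame of place1 between -0.003 and 0.003 m and horizontal distance between cal_light and place2 below 0.01 m and z of cal_light in the frame of place2 between -0.003 and 0.003 m and horizontal distance between cal_mid and place3 below 0.01 m and z of cal_mid in the frame of place3 between -0.003 and 0.003 m and horizontal distance between cal_darkest and place4 below 0.01 m and z of cal_darkest in the frame of place4 between -0.003 and 0.003 m and distance of each of control_blue, control_green from where it was at the start of the episode below 0.01 m and angle between each of cal_palest, cal_light, cal_mid, cal_darkest, control_blue, control_green's own z axis and vertical below 0.1 rad and linear speed of each of cal_palest, cal_light, cal_mid, cal_darkest, control_blue, control_green below 0.02 m/s and angular speed of each of cal_palest, cal_light, cal_mid, cal_darkest, control_blue, control_green below 0.3 rad/s and contact force between each of cal_palest, cal_light, cal_mid, cal_darkest and the fingers below 0.05 N); the robot touches nothing.
It fails at once if a bottle tipped more than 40 degrees from upright (angle between any of cal_palest, cal_light, cal_mid, cal_darkest, control_blue, control_green's own z axis and vertical above 0.7 rad).
It fails at once if a control lifted or shifted by more than 15 mm (distance of any of control_blue, control_green from where it was at the start of the episode above 0.015 m).
It fails at once if a bottle dropped (falling free at over 0.7 m/s, a drop of some 25 mm) or knocked flying ((linear speed of cal_palest above 0.7 m/s and contact force between cal_palest and the fingers below 0.01 N) or (linear speed of cal_light above 0.7 m/s and contact force between cal_light and the fingers below 0.01 N) or (linear speed of cal_mid above 0.7 m/s and contact force between cal_mid and the fingers below 0.01 N) or (linear speed of cal_darkest above 0.7 m/s and contact force between cal_darkest and the fingers below 0.01 N) or (linear speed of control_blue above 0.7 m/s and contact force between control_blue and the fingers below 0.01 N) or (linear speed of control_green above 0.7 m/s and contact force between control_green and the fingers below 0.01 N)).
It also fails if it takes over 120 s, if anything falls off the work surface, if the arm or the gripper's body presses on something with over 40 N, if the wrist force passes 120 N, or if a joint passes its speed limit or range.

## Working session

There is one attempt and no reset: what is moved stays moved. The work goes in short steps, Python scripts to look and compute and a shell command to move; the robot and the scene stay as the last step left them, time stands still between calls to the robot, and variables do not carry over. Pictures are saved under pics/ and viewed, at most 14 in all, crops included, and the job is handed in when it is done.

```bash
ls; mkdir -p pics
python3 - <<'E'
from cell import robot
import cv2,numpy as np
for n in("top","side"):
    c=robot.read_camera(n);cv2.imwrite(f"pics/{n}0.png",c["image"][:,:,::-1])
    print(n,c["fx"],c["fy"],c["cx"],c["cy"],c["k1"]);print(np.round(c["pose"],3))
print(robot.observe())
E
```

```text
pics
top 491.40949460088564 491.40949460088564 322.18600286176627 243.094431562892 -0.11002267698202627
[[ 0.025 -0.99   0.137  0.41 ]
 [-1.    -0.025  0.005  0.025]
 [-0.002 -0.137 -0.991  0.886]
 [ 0.     0.     0.     1.   ]]
side 439.4689365245023 439.4689365245023 327.1387824782174 235.75871014068497 -0.04341719609358927
[[-0.917 -0.259  0.302  0.257]
 [-0.398  0.626 -0.671  0.585]
 [-0.015 -0.735 -0.677  0.593]
 [ 0.     0.     0.     1.   ]]
{'time': 0.1, 'qpos': array([-1.25901318e+00,  3.42657847e-01,  1.52491253e+00,  5.55531896e-06,
        1.27540763e+00, -1.45959156e-01]), 'qvel': array([ 0.00090261, -0.00298722, -0.00159786, -0.00025682,  0.00216702,
       -0.00066548]), 'joint_efforts': array([ 1.80075902e-03, -4.32004917e+01, -2.44693905e+01,  7.19676842e-02,
        5.25003928e-02, -4.37279346e-05]), 'tool_pos': array([ 0.23201351, -0.47081983,  0.40411493]), 'tool_rot': array([-3.14022281e+00, -2.06743238e-04,  4.57740541e-01]), 'contact_force': array([0.7086438 , 0.66599899, 0.34369874]), 'torque': array([ 0.01497256, -0.02706712, -0.04061713]), 'grip_force': 0.0, 'opening': 0.09159543016789747}
```

View pics/top0.png

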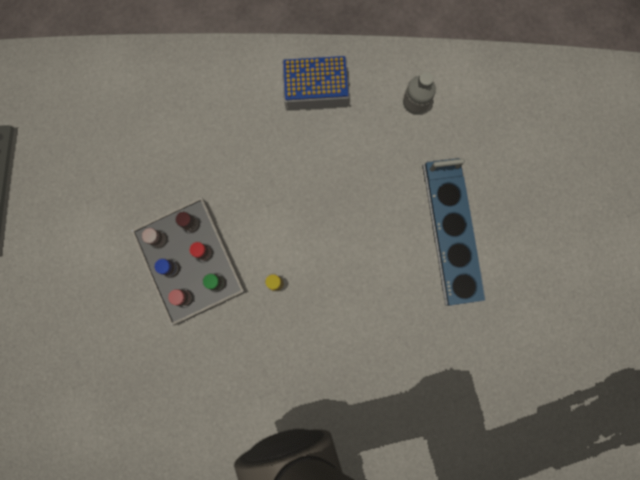

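View pics/side0.png

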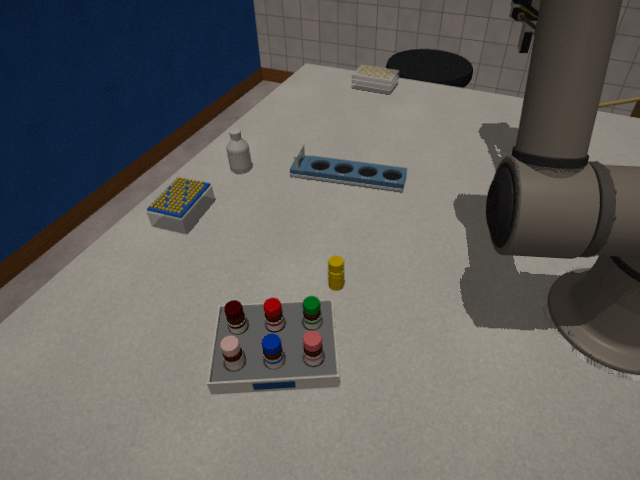

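Top view: left tray has palest (151,236), darkest (184,219), blue (164,266), red (198,250), salmon (177,297) and green (210,281). The yellow bottle at (274,282) is a decoy. The rack is on the right with its handle at the far end (447,163), and its recesses run from (449,194) to (464,286). In the side view the same caps are at (231,345), (234,309), (271,344), (272,306), (312,340) and (311,304).

```bash
cat > h.py <<'E'
from cell import robot
import cv2,numpy as np
def ray(c,uv):
    K=np.array([[c["fx"],0,c["cx"]],[0,c["fy"],c["cy"]],[0,0,1]])
    p=cv2.undistortPoints(np.array([[uv]],float),K,np.array([c["k1"],0,0,0,0]))[0,0]
    P=np.array(c["pose"]);return P[:3,3],P[:3,:3]@np.array([p[0],p[1],1])
def tri(a,b):
    (o,d),(p,e)=a,b
    s=np.linalg.lstsq(np.c_[d,-e],p-o,rcond=None)[0]
    x,y=o+s[0]*d,p+s[1]*e
    return (x+y)/2,np.linalg.norm(x-y)
def plane(a,z):
    o,d=a;return o+d*(z-o[2])/d[2]
def blob(img,uv,r,f):
    """centroid+area of the component of mask f(img) nearest uv within window r"""
    u,v=uv;x0,y0=max(u-r,0),max(v-r,0)
    w=img[y0:v+r+1,x0:u+r+1].astype(int)
    n,l,s,c=cv2.connectedComponentsWithStats(f(w).astype(np.uint8),connectivity=4)
    k=[i for i in range(1,n) if s[i,4]>15]
    i=min(k,key=lambda i:np.hypot(*(c[i]+[x0-u,y0-v])))
    return c[i]+[x0,y0],s[i]
E
python3 - <<'E'
from h import *
T=robot.read_camera("top");S=robot.read_camera("side")
sat=lambda w:(w.max(2)-w.min(2)>35)
pale=lambda w:(w[...,0]-w[...,1]>14)
dark=lambda w:(w[...,0]-w[...,1]>18)
blk=lambda w:w.max(2)<45
J={"palest":((151,236),(231,345),pale),"light":((177,297),(312,340),sat),"mid":((198,250),(272,306),sat),"darkest":((184,219),(234,309),dark),"blue":((164,266),(271,344),sat),"green":((210,281),(311,304),sat)}
for i,(a,b) in enumerate([((449,194),(320,164)),((454,224),(344,169)),((459,255),(368,172)),((464,286),(392,175))]):J[f"p{i+1}"]=(a,b,blk)
for k,(a,b,f) in J.items():
    ta,sa=blob(T["image"],a,16,f);tb,sb=blob(S["image"],b,16,f)
    X,g=tri(ray(T,ta),ray(S,tb));z=.064 if k[0]!="p" or k=="palest" else .016
    print(k,ta.round(1),sa[2:],tb.round(1),sb[2:],"X",X.round(4),"gap",g.round(4),"planes",plane(ray(T,ta),z)[:2].round(4),plane(ray(S,tb),z)[:2].round(4))
b=[cv2.resize(c["image"][y:y+h,x:x+w],None,fx=3,fy=3) for c,y,x,h,w in((T,195,125,130,130),(S,290,205,130,130))]
cv2.imwrite("pics/crop1.png",np.hstack(b)[:,:,::-1])
E
```

```text
palest [147.4 233.7] [ 14  14 105] [230.3 347.8] [ 22  27 429] X [0.5289 0.3277 0.0653] gap 0.0073 planes [0.5324 0.3298] [0.5258 0.3262]
light [175.7 296.9] [ 16  15 194] [311.9 341.1] [ 19  24 358] X [0.4253 0.2726 0.0658] gap 0.0017 planes [0.4261 0.2734] [0.4251 0.2713]
mid [196.8 249.3] [ 17  16 207] [272.1 307.3] [ 19  23 318] X [0.5066 0.2412 0.0651] gap 0.0021 planes [0.5077 0.2419] [0.5061 0.2402]
darkest [182.6 218.8] [ 14  14 148] [233.4 310.9] [ 19  24 329] X [0.5585 0.2692 0.0636] gap 0.003 planes [0.5598 0.2698] [0.5567 0.2691]
blue [161.8 266. ] [ 15  15 179] [271.1 344.4] [ 20  25 356] X [0.4764 0.2997 0.0654] gap 0.0024 planes [0.4776 0.3007] [0.4758 0.2987]
green [210.1 281.1] [ 15  15 168] [311.1 305. ] [ 17  19 266] X [0.4535 0.2151 0.0663] gap 0.0019 planes [0.4545 0.216 ] [0.4534 0.2132]
p1 [448.6 194. ] [ 22  21 376] [319.9 165.7] [ 17   8 100] X [ 0.6253 -0.1988  0.0182] gap 0.0013 planes [ 0.6265 -0.1992] [ 0.6261 -0.2019]
p2 [453.7 224.2] [ 23  22 384] [343.2 168.9] [ 18   8 101] X [ 0.5699 -0.2074  0.0182] gap 0.001 planes [ 0.5708 -0.2078] [ 0.5706 -0.2105]
p3 [458.7 254.7] [ 22  22 389] [367.3 171.9] [ 17   8 106] X [ 0.5143 -0.2157  0.019 ] gap 0.0016 planes [ 0.5154 -0.2163] [ 0.5148 -0.22  ]
p4 [463.8 285.9] [ 22  23 396] [391.7 175.3] [ 18   8 112] X [ 0.4587 -0.2244  0.0186] gap 0.0014 planes [ 0.4595 -0.2249] [ 0.459  -0.2282]
```

View pics/crop1.png

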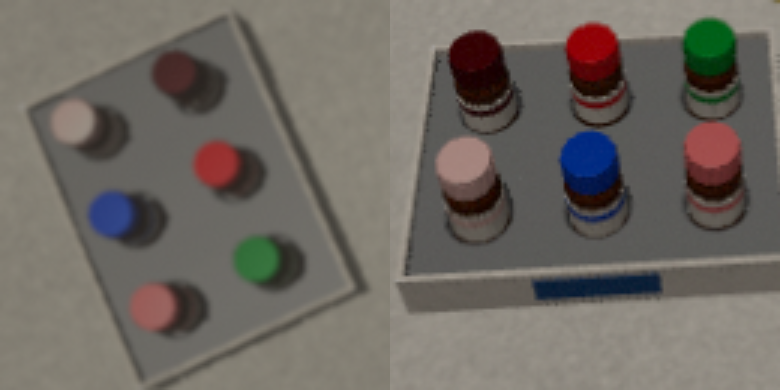

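The crop confirms all six caps: maroon, red and green in one row, pale, blue and salmon in the other. Measured heights (caps about 65 mm, recesses about 18 mm, between rim and floor) and spacings (58, 64 and 56 mm) match the text. First I turn the tool to yaw 0 and move above the red bottle.

The rows are not in the units I measure in: shifts go in shares of 0.25 m and turns go in shares of pi rad. I convert before sending: -0.03 m is -0.12, 0.0115 m is 0.046, 0.1144 rad is 0.0364.

```bash
echo '[[[0,0,0,0,0,0.0364],[0,0,0,0,0,0.0364],[0,0,0,0,0,0.0364],[0,0,0,0,0,0.0364],[0.046,-0.12,0,0,0,0],[0.046,-0.12,0,0,0,0],[0.046,-0.12,0,0,0,0],[0.046,-0.12,0,0,0,0]]]' | python3 -m pendant 0.052 20
echo '[[[0.046,-0.12,0,0,0,0],[0.046,-0.12,0,0,0,0],[0.046,-0.12,0,0,0,0],[0.046,-0.12,0,0,0,0],[0.046,-0.12,0,0,0,0],[0.046,-0.12,0,0,0,0],[0.046,-0.12,0,0,0,0],[0.046,-0.12,0,0,0,0]]]' | python3 -m pendant
echo '[[[0.046,-0.12,0,0,0,0],[0.046,-0.12,0,0,0,0],[0.046,-0.12,0,0,0,0],[0.046,-0.12,0,0,0,0],[0.046,-0.12,0,0,0,0],[0.046,-0.12,0,0,0,0],[0.046,-0.12,0,0,0,0],[0.046,-0.12,0,0,0,0]]]' | python3 -m pendant
echo '[[[0.046,-0.12,0,0,0,0],[0.046,-0.12,0,0,0,0],[0.046,-0.12,0,0,0,0],[0.046,-0.12,0,0,0,0],[0,0,0,0,0,0],[0,0,0,0,0,0]]]' | python3 -m pendant
```

```text
time: 0.87
tool_pos: [0.2782, -0.3496, 0.4044]
tool_rot: [-3.141, 0.0, -0.001]
contact_force: [0.1, 0.8, 0.2]
opening: 0.0523
grip_force: 0.0
time: 1.53
tool_pos: [0.3701, -0.1093, 0.4048]
tool_rot: [3.141, -0.0, -0.0]
contact_force: [1.1, -0.5, 0.2]
opening: 0.0523
grip_force: 0.0
time: 2.2
tool_pos: [0.4621, 0.1308, 0.4046]
tool_rot: [3.141, 0.0, 0.0]
contact_force: [-0.1, 0.1, 0.6]
opening: 0.0518
grip_force: 0.0
time: 2.7
tool_pos: [0.5079, 0.2504, 0.4038]
tool_rot: [3.141, 0.001, 0.003]
contact_force: [-0.7, -0.3, 0.4]
opening: 0.0521
grip_force: 0.0
```

To row units: 0.03 m is 0.12, -0.001 m is -0.004.

```bash
echo '[[[-0.004,0.036,0.12,0,0,0],[0,0,0.12,0,0,0],[0,0,0.12,0,0,0],[0,0,0.12,0,0,0],[0,0,0.08,0,0,0],[0,0,0,0,0,0],[0,0,0,0,0,0]]]' | python3 -m pendant
python3 - <<'E'
from h import *
b=[cv2.resize(robot.read_camera(n)["image"][y:y+180,x:x+180],None,fx=2.2,fy=2.2) for n,y,x in(("top",170,120),("side",200,180))]
cv2.imwrite("pics/a1.png",np.hstack(b)[:,:,::-1])
E
```

```text
time: 3.28
tool_pos: [0.5067, 0.2392, 0.2644]
tool_rot: [3.141, 0.002, -0.001]
contact_force: [0.4, -0.4, 0.2]
opening: 0.0522
grip_force: 0.0
```

View pics/a1.png

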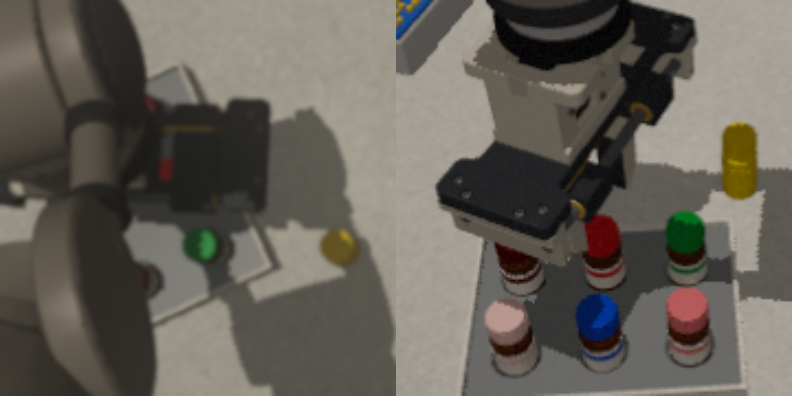

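Side crop: the near finger hangs left of and in front of the red cap (crop (575,240) against (600,235)), where the projection predicts it. Descending and gripping.

To row units: 0.02 m is 0.08, 0.011 m is 0.044.

```bash
echo '[[[0,0,0.08,0,0,0],[0,0,0.08,0,0,0],[0,0,0.044,0,0,0],[0,0,0,0,0,0]]]' | python3 -m pendant
echo '[[[0,0,0,0,0,0],[0,0,0,0,0,0],[0,0,0,0,0,0],[0,0,0,0,0,0],[0,0,0,0,0,0],[0,0,0,0,0,0]]]' | python3 -m pendant 0.01 20
echo '[[[0,0,-0.04,0,0,0],[0,0,-0.06,0,0,0],[0,0,-0.08,0,0,0],[0,0,-0.08,0,0,0],[0,0,-0.08,0,0,0],[0,0,-0.04,0,0,0],[0,0,0,0,0,0]]]' | python3 -m pendant
python3 - <<'E'
from h import *
cv2.imwrite("pics/a2.png",robot.read_camera("side")["image"][150:400,150:420,::-1])
E
```

```text
time: 3.72
tool_pos: [0.5066, 0.2398, 0.2129]
tool_rot: [3.141, 0.002, 0.0]
contact_force: [-1.6, -0.5, 0.1]
opening: 0.0519
grip_force: 0.0
time: 4.22
tool_pos: [0.5072, 0.2402, 0.2146]
tool_rot: [-3.141, -0.002, 0.0]
contact_force: [-0.3, -0.6, 4.3]
opening: 0.0272
grip_force: 20.0
time: 4.8
tool_pos: [0.5074, 0.2403, 0.3114]
tool_rot: [-3.14, -0.005, 0.0]
contact_force: [0.4, 0.8, -0.8]
opening: 0.0274
grip_force: 20.0
```

View pics/a2.png

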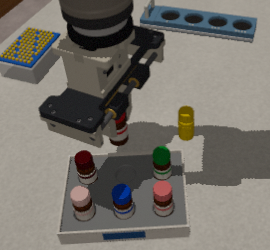

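The red bottle is lifted clean. Carrying it to place 3.

To row units: 0.03 m is 0.12, 0.015 m is 0.06.

```bash
echo '[[[0,0.06,0,0,0,0],[0.004,0.12,0,0,0,0],[0.004,0.12,0,0,0,0],[0.004,0.12,0,0,0,0],[0.004,0.12,0,0,0,0],[0.004,0.12,0,0,0,0],[0.004,0.12,0,0,0,0],[0.004,0.12,0,0,0,0]]]' | python3 -m pendant
echo '[[[0,0.12,0,0,0,0],[0,0.12,0,0,0,0],[0,0.12,0,0,0,0],[0,0.12,0,0,0,0],[0,0.12,0,0,0,0],[0,0.12,0,0,0,0],[0,0.12,0,0,0,0],[0.004,0.088,0,0,0,0]]]' | python3 -m pendant
echo '[[[0,0,0.08,0,0,0],[0,0,0.08,0,0,0],[0,0,0.08,0,0,0],[0,0,0.04,0,0,0],[0,0,0,0,0,0],[0,0,0,0,0,0],[0,0,0,0,0,0]]]' | python3 -m pendant
python3 - <<'E'
from h import *
b=[cv2.resize(robot.read_camera(n)["image"][y:y+150,x:x+200],None,fx=2,fy=2) for n,y,x in(("top",150,380),("side",80,250))]
cv2.imwrite("pics/a3.png",np.hstack(b)[:,:,::-1])
E
```

```text
time: 5.52
tool_pos: [0.5134, 0.0137, 0.3072]
tool_rot: [-3.141, 0.003, 0.0]
contact_force: [0.6, 0.8, -0.8]
opening: 0.0271
grip_force: 20.0
time: 6.18
tool_pos: [0.5143, -0.2191, 0.307]
tool_rot: [-3.141, 0.002, -0.001]
contact_force: [0.1, 0.0, -1.5]
opening: 0.0269
grip_force: 20.0
time: 6.77
tool_pos: [0.5154, -0.2169, 0.2394]
tool_rot: [3.141, -0.001, 0.001]
contact_force: [-0.1, -0.5, -0.3]
opening: 0.0272
grip_force: 20.0
```

View pics/a3.png

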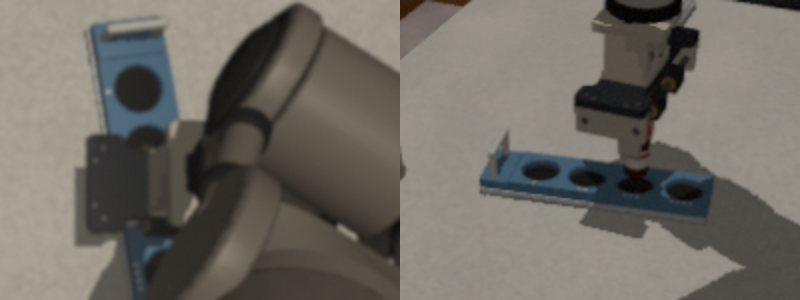

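The bottle sits over the third recess (side crop: bottle (637,170), recess (634,186), dots below). Lowering until contact.

To row units: 0.008 m is 0.032, 0.006 m is 0.024.

```bash
echo '[[[0,0,0.032,0,0,0],[0,0,0.024,0,0,0],[0,0,0.008,0,0,0],[0,0,0.004,0,0,0],[0,0,0,0,0,0],[0,0,0,0,0,0]]]' | python3 -m pendant
echo '[[[0,0,0.004,0,0,0],[0,0,0,0,0,0],[0,0,0,0,0,0]]]' | python3 -m pendant
echo '[[[0,0,0.004,0,0,0],[0,0,0,0,0,0],[0,0,0,0,0,0]]]' | python3 -m pendant
echo '[[[0,0,0.004,0,0,0],[0,0,0,0,0,0],[0,0,0,0,0,0]]]' | python3 -m pendant
```

```text
time: 7.37
tool_pos: [0.515, -0.2169, 0.2217]
tool_rot: [3.142, 0.0, 0.0]
contact_force: [-0.3, 0.3, -0.7]
opening: 0.0271
grip_force: 20.0
time: 7.62
tool_pos: [0.515, -0.2169, 0.2208]
tool_rot: [3.141, -0.0, 0.0]
contact_force: [-0.1, -0.6, -0.7]
opening: 0.0273
grip_force: 20.0
time: 7.87
tool_pos: [0.515, -0.2169, 0.2197]
tool_rot: [3.142, 0.0, 0.0]
contact_force: [0.6, 0.9, -0.4]
opening: 0.0272
grip_force: 20.0
time: 8.12
tool_pos: [0.515, -0.2169, 0.2187]
tool_rot: [3.142, 0.0, 0.0]
contact_force: [0.2, -0.7, -1.1]
opening: 0.0273
grip_force: 20.0
```

To row units: 0.001 m is 0.004.

```bash
for i in 1; do echo '[[[0,0,0.004,0,0,0],[0,0,0,0,0,0],[0,0,0,0,0,0]]]' | python3 -m pendant
echo '[[[0,0,0.004,0,0,0],[0,0,0,0,0,0],[0,0,0,0,0,0]]]' | python3 -m pendant
echo '[[[0,0,0.004,0,0,0],[0,0,0,0,0,0],[0,0,0,0,0,0]]]' | python3 -m pendant
done | grep -E "pos|force: \["
```

```text
tool_pos: [0.5151, -0.2169, 0.2186]
contact_force: [-2.4, 0.1, 6.4]
tool_pos: [0.5151, -0.2169, 0.2185]
contact_force: [-3.9, 2.0, 13.2]
tool_pos: [0.5152, -0.217, 0.2184]
contact_force: [-4.4, 3.2, 20.6]
```

Contact at TCP z = 0.2186, which puts the floor at 14 mm as expected. I ease off, release, rise and check.

To row units: -0.003 m is -0.012.

```bash
echo '[[[0,0,-0.012,0,0,0],[0,0,0,0,0,0]]]' | python3 -m pendant
echo '[[[0,0,0,0,0,0],[0,0,0,0,0,0],[0,0,0,0,0,0],[0,0,0,0,0,0]]]' | python3 -m pendant 0.05
echo '[[[0,0,-0.04,0,0,0],[0,0,-0.08,0,0,0],[0,0,-0.12,0,0,0],[0,0,-0.12,0,0,0],[0,0,0,0,0,0],[0,-0.12,0,0,0,0],[0,-0.12,0,0,0,0],[0,-0.12,0,0,0,0]]]' | python3 -m pendant
echo '[[[0,-0.12,0,0,0,0],[0,-0.12,0,0,0,0],[0,-0.12,0,0,0,0],[0,-0.12,0,0,0,0],[0,-0.12,0,0,0,0],[0,-0.12,0,0,0,0],[0,0,0,0,0,0],[0,0,0,0,0,0]]]' | python3 -m pendant
python3 - <<'E'
from h import *
T=robot.read_camera("top");S=robot.read_camera("side")
sat=lambda w:(w[...,0]-w[...,1]>60)
ta,sa=blob(T["image"],(459,253),18,sat);tb,sb=blob(S["image"],(368,160),16,sat)
X,g=tri(ray(T,ta),ray(S,tb));print(ta,tb,X.round(4),g.round(4))
b=[cv2.resize(c["image"][y:y+150,x:x+200],None,fx=2,fy=2) for c,y,x in((T,150,380),(S,80,250))]
cv2.imwrite("pics/a4.png",np.hstack(b)[:,:,::-1])
E
```

```text
time: 9.03
tool_pos: [0.5152, -0.2169, 0.2195]
tool_rot: [3.141, -0.001, 0.0]
contact_force: [0.3, 0.1, -0.9]
opening: 0.0272
grip_force: 20.0
time: 9.37
tool_pos: [0.515, -0.2169, 0.2183]
tool_rot: [-3.141, 0.001, 0.0]
contact_force: [-0.7, 0.2, 0.1]
opening: 0.0481
grip_force: 0.0
time: 10.03
tool_pos: [0.5147, -0.1262, 0.3092]
tool_rot: [3.141, -0.001, -0.001]
contact_force: [0.8, 0.3, -0.3]
opening: 0.05
grip_force: 0.0
time: 10.7
tool_pos: [0.5148, 0.0544, 0.309]
tool_rot: [3.141, -0.0, 0.003]
contact_force: [0.3, -1.0, -0.1]
opening: 0.05
grip_force: 0.0
[467.90217391 251.0326087 ] [368.3125     152.89285714] [ 0.515  -0.218   0.0679] 0.0014
```

View pics/a4.png

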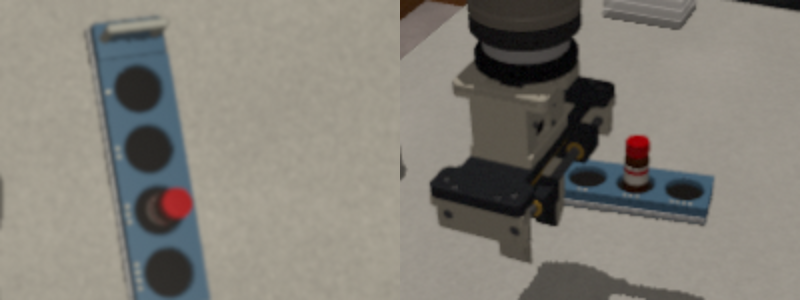

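The red bottle stands upright in place 3 (top (468,251); measured at (0.515, -0.218), cap at z 0.068, as it should be). Next is the maroon bottle, for place 4.

To row units: -0.027 m is -0.108, 0.0054 m is 0.0216.

```bash
echo '[[[0.0216,-0.108,0,0,0,0],[0.0216,-0.108,0,0,0,0],[0.0216,-0.108,0,0,0,0],[0.0216,-0.108,0,0,0,0],[0.0216,-0.108,0,0,0,0],[0.0216,-0.108,0,0,0,0],[0.0216,-0.108,0,0,0,0],[0.0216,-0.108,0,0,0,0]]]' | python3 -m pendant
echo '[[[0,0,0,0,0,0],[0,0,0.08,0,0,0],[0,0,0.08,0,0,0],[0,0,0.04,0,0,0],[0,0,0,0,0,0],[0,0,0,0,0,0]]]' | python3 -m pendant
python3 - <<'E'
from h import *
b=cv2.resize(robot.read_camera("side")["image"][200:380,180:380],None,fx=2,fy=2)
cv2.imwrite("pics/a5.png",b[:,:,::-1])
E
```

```text
time: 11.47
tool_pos: [0.559, 0.2688, 0.3087]
tool_rot: [3.141, -0.0, -0.002]
contact_force: [1.2, -0.0, 0.3]
opening: 0.0501
grip_force: 0.0
time: 11.97
tool_pos: [0.5586, 0.2681, 0.2586]
tool_rot: [3.141, 0.001, -0.001]
contact_force: [0.2, 0.3, -0.3]
opening: 0.05
grip_force: 0.0
```

View pics/a5.png

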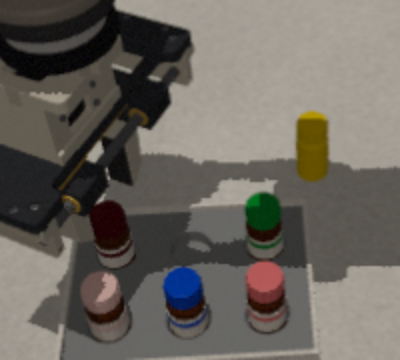

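The near finger hangs left of the maroon cap (crop (78,232) against (108,220)), the same offset as before. Descending.

To row units: 0.02 m is 0.08, 0.015 m is 0.06.

```bash
echo '[[[0,0,0,0,0,0],[0,0,0.06,0,0,0],[0,0,0.08,0,0,0],[0,0,0.04,0,0,0],[0,0,0,0,0,0]]]' | python3 -m pendant 0.046
echo '[[[0,0,0,0,0,0],[0,0,0,0,0,0],[0,0,0,0,0,0],[0,0,0,0,0,0],[0,0,0,0,0,0],[0,0,0,0,0,0]]]' | python3 -m pendant 0.01 20
echo '[[[0,0,-0.04,0,0,0],[0,0,-0.06,0,0,0],[0,0,-0.08,0,0,0],[0,0,-0.08,0,0,0],[0,0,-0.08,0,0,0],[0,0,-0.04,0,0,0],[0,0,0,0,0,0],[0,0,0,0,0,0]]]' | python3 -m pendant
```

```text
time: 12.43
tool_pos: [0.5575, 0.2688, 0.2121]
tool_rot: [3.14, 0.003, 0.0]
contact_force: [-0.7, 0.1, 0.2]
opening: 0.0459
grip_force: 0.0
time: 12.93
tool_pos: [0.5585, 0.2691, 0.2148]
tool_rot: [-3.141, -0.002, 0.0]
contact_force: [-0.4, -1.6, 5.3]
opening: 0.0272
grip_force: 20.0
time: 13.6
tool_pos: [0.5579, 0.2692, 0.3087]
tool_rot: [-3.141, -0.0, 0.0]
contact_force: [0.3, 0.7, -0.4]
opening: 0.0273
grip_force: 19.9
```

To row units: 0.0309 m is 0.1236, -0.0062 m is -0.0248.

```bash
echo '[[[-0.0248,0.1236,0,0,0,0],[-0.0248,0.1236,0,0,0,0],[-0.0248,0.1236,0,0,0,0],[-0.0248,0.1236,0,0,0,0],[-0.0248,0.1236,0,0,0,0],[-0.0248,0.1236,0,0,0,0],[-0.0248,0.1236,0,0,0,0],[-0.0248,0.1236,0,0,0,0]]]' | python3 -m pendant
echo '[[[-0.0248,0.1236,0,0,0,0],[-0.0248,0.1236,0,0,0,0],[-0.0248,0.1236,0,0,0,0],[-0.0248,0.1236,0,0,0,0],[-0.0248,0.1236,0,0,0,0],[-0.0248,0.1236,0,0,0,0],[-0.0248,0.1236,0,0,0,0],[-0.0248,0.1236,0,0,0,0]]]' | python3 -m pendant
echo '[[[0,0,0.08,0,0,0],[0,0,0.08,0,0,0],[0,0,0.08,0,0,0],[0,0,0.04,0,0,0],[0,0,0,0,0,0],[0,0,0,0,0,0],[0,0,0,0,0,0]]]' | python3 -m pendant
python3 - <<'E'
from h import *
cv2.imwrite("pics/a6.png",cv2.resize(robot.read_camera("side")["image"][80:230,250:450],None,fx=2,fy=2)[:,:,::-1])
E
```

```text
time: 14.27
tool_pos: [0.5075, 0.0206, 0.3071]
tool_rot: [-3.141, 0.003, 0.0]
contact_force: [0.9, -0.8, -0.2]
opening: 0.0268
grip_force: 19.9
time: 14.93
tool_pos: [0.4581, -0.2265, 0.3071]
tool_rot: [-3.14, 0.002, 0.0]
contact_force: [0.9, -1.1, -0.5]
opening: 0.027
grip_force: 19.9
time: 15.52
tool_pos: [0.4593, -0.2253, 0.2393]
tool_rot: [3.141, -0.001, 0.001]
contact_force: [-0.3, 0.3, 0.6]
opening: 0.0271
grip_force: 19.9
```

View pics/a6.png

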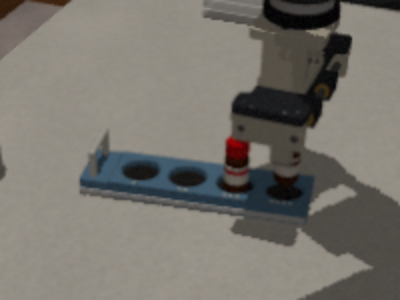

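The maroon bottle hangs over the fourth recess (crop (286,175)), and the red one is still upright at (236,165). Lowering.

To row units: 0.008 m is 0.032, 0.006 m is 0.024.

```bash
echo '[[[0,0,0.032,0,0,0],[0,0,0.024,0,0,0],[0,0,0.012,0,0,0],[0,0,0.008,0,0,0],[0,0,0,0,0,0],[0,0,0,0,0,0]]]' | python3 -m pendant | grep -E "pos|force: \["
echo '[[[0,0,0.004,0,0,0],[0,0,0,0,0,0],[0,0,0,0,0,0]]]' | python3 -m pendant| grep -E "pos|force: \["
echo '[[[0,0,0.004,0,0,0],[0,0,0,0,0,0],[0,0,0,0,0,0]]]' | python3 -m pendant| grep -E "pos|force: \["
```

```text
tool_pos: [0.459, -0.2253, 0.2196]
contact_force: [-0.1, 0.5, -0.1]
tool_pos: [0.4591, -0.2254, 0.2189]
contact_force: [-0.1, 0.4, -0.2]
tool_pos: [0.4593, -0.2255, 0.2187]
contact_force: [-1.2, 0.8, 7.3]
```

To row units: -0.0307 m is -0.1228, 0.0039 m is 0.0156.

```bash
echo '[[[0,0,0,0,0,0],[0,0,0,0,0,0],[0,0,0,0,0,0],[0,0,0,0,0,0]]]' | python3 -m pendant 0.046
echo '[[[0,0,-0.04,0,0,0],[0,0,-0.08,0,0,0],[0,0,-0.12,0,0,0],[0,0,-0.12,0,0,0],[0,0,0,0,0,0],[0.0156,-0.1228,0,0,0,0],[0.0156,-0.1228,0,0,0,0],[0.0156,-0.1228,0,0,0,0]]]' | python3 -m pendant
echo '[[[0.0156,-0.1228,0,0,0,0],[0.0156,-0.1228,0,0,0,0],[0.0156,-0.1228,0,0,0,0],[0.0156,-0.1228,0,0,0,0],[0.0156,-0.1228,0,0,0,0],[0.0156,-0.1228,0,0,0,0],[0.0156,-0.1228,0,0,0,0],[0.0156,-0.1228,0,0,0,0]]]' | python3 -m pendant | grep pos
echo '[[[0.0156,-0.1228,0,0,0,0],[0.0156,-0.1228,0,0,0,0],[0.0156,-0.1228,0,0,0,0],[0.0156,-0.1228,0,0,0,0],[0.0156,-0.1228,0,0,0,0],[0.0156,-0.1228,0,0,0,0],[0.0156,-0.1228,0,0,0,0],[0,0,0,0,0,0]]]' | python3 -m pendant | grep pos
echo '[[[0,0,0,0,0,0],[0,0,0.08,0,0,0],[0,0,0.08,0,0,0],[0,0,0.04,0,0,0],[0,0,0,0,0,0],[0,0,0,0,0,0]]]' | python3 -m pendant | grep pos
python3 - <<'E'
from h import *
S=robot.read_camera("side")["image"];T=robot.read_camera("top")["image"]
b=[cv2.resize(i[y:y+180,x:x+180],None,fx=1.47,fy=1.47) for i,y,x in((S,220,160),(S,80,250),(T,150,380))]
cv2.imwrite("pics/a7.png",np.hstack(b)[:,:,::-1])
E
```

```text
time: 16.9
tool_pos: [0.4589, -0.2253, 0.2176]
tool_rot: [-3.141, 0.0, 0.0]
contact_force: [-0.5, -0.5, -0.1]
opening: 0.0451
grip_force: 0.0
time: 17.57
tool_pos: [0.4705, -0.1325, 0.3082]
tool_rot: [3.141, -0.001, -0.002]
contact_force: [0.5, 0.4, -0.0]
opening: 0.0459
grip_force: 0.0
tool_pos: [0.5017, 0.114, 0.3081]
tool_pos: [0.5287, 0.3319, 0.3078]
tool_pos: [0.5293, 0.3265, 0.2577]
```

View pics/a7.png

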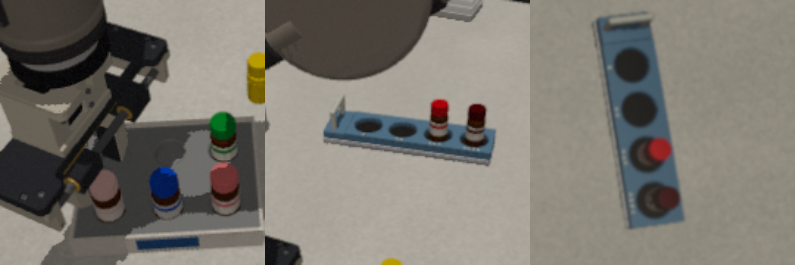

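Red and maroon stand upright in places 3 and 4. The gripper is over the pale bottle (left crop (105,195)), which has room on both sides. Grasping it.

To row units: 0.02 m is 0.08, 0.015 m is 0.06.

```bash
echo '[[[0,0,0,0,0,0],[0,0,0.06,0,0,0],[0,0,0.08,0,0,0],[0,0,0.04,0,0,0],[0,0,0,0,0,0]]]' | python3 -m pendant 0.048
echo '[[[0,0,0,0,0,0],[0,0,0,0,0,0],[0,0,0,0,0,0],[0,0,0,0,0,0],[0,0,0,0,0,0],[0,0,0,0,0,0]]]' | python3 -m pendant 0.01 20
echo '[[[0,0,-0.04,0,0,0],[0,0,-0.06,0,0,0],[0,0,-0.08,0,0,0],[0,0,-0.08,0,0,0],[0,0,-0.08,0,0,0],[0,0,-0.04,0,0,0],[0,0,0,0,0,0],[0,0,0,0,0,0]]]' | python3 -m pendant
```

```text
time: 19.92
tool_pos: [0.5285, 0.327, 0.2108]
tool_rot: [3.14, 0.004, 0.0]
contact_force: [0.4, 0.1, -0.4]
opening: 0.0479
grip_force: 0.0
time: 20.42
tool_pos: [0.5296, 0.3266, 0.2141]
tool_rot: [3.14, -0.002, 0.0]
contact_force: [0.4, -4.9, 4.5]
opening: 0.0268
grip_force: 20.0
time: 21.08
tool_pos: [0.529, 0.3274, 0.3081]
tool_rot: [-3.141, -0.001, 0.0]
contact_force: [-0.7, -0.9, -1.2]
opening: 0.0272
grip_force: 20.0
```

To row units: 0.031 m is 0.124, 0.0057 m is 0.0228.

```bash
echo '[[[0.0228,0.124,0,0,0,0],[0.0228,0.124,0,0,0,0],[0.0228,0.124,0,0,0,0],[0.0228,0.124,0,0,0,0],[0.0228,0.124,0,0,0,0],[0.0228,0.124,0,0,0,0],[0.0228,0.124,0,0,0,0],[0.0228,0.124,0,0,0,0]]]' | python3 -m pendant | grep pos
echo '[[[0.0228,0.124,0,0,0,0],[0.0228,0.124,0,0,0,0],[0.0228,0.124,0,0,0,0],[0.0228,0.124,0,0,0,0],[0.0228,0.124,0,0,0,0],[0.0228,0.124,0,0,0,0],[0.0228,0.124,0,0,0,0],[0.0228,0.124,0,0,0,0]]]' | python3 -m pendant | grep pos
echo '[[[0.0228,0.124,0,0,0,0],[0,0,0.08,0,0,0],[0,0,0.08,0,0,0],[0,0,0.08,0,0,0],[0,0,0.04,0,0,0],[0,0,0,0,0,0],[0,0,0,0,0,0],[0,0,0,0,0,0]]]' | python3 -m pendant
python3 - <<'E'
from h import *
cv2.imwrite("pics/a8.png",cv2.resize(robot.read_camera("side")["image"][80:230,250:450],None,fx=2,fy=2)[:,:,::-1])
E
```

```text
tool_pos: [0.5744, 0.0778, 0.306]
tool_pos: [0.6201, -0.1701, 0.3058]
time: 23.08
tool_pos: [0.6265, -0.1996, 0.2386]
tool_rot: [3.141, -0.001, 0.0]
contact_force: [0.3, 0.2, 0.2]
opening: 0.0275
grip_force: 20.0
```

View pics/a8.png

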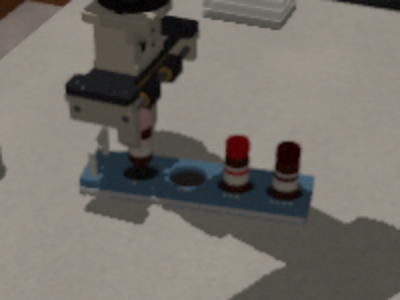

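The pale bottle is over the first recess, next to the handle (crop (141,165)). Lowering.

To row units: 0.008 m is 0.032, 0.006 m is 0.024.

```bash
echo '[[[0,0,0.032,0,0,0],[0,0,0.024,0,0,0],[0,0,0.012,0,0,0],[0,0,0.008,0,0,0],[0,0,0,0,0,0],[0,0,0,0,0,0]]]' | python3 -m pendant | grep -E "pos|force: \["
echo '[[[0,0,0.004,0,0,0],[0,0,0,0,0,0],[0,0,0,0,0,0]]]' | python3 -m pendant| grep -E "pos|force: \["
echo '[[[0,0,0.004,0,0,0],[0,0,0,0,0,0],[0,0,0,0,0,0]]]' | python3 -m pendant| grep -E "pos|force: \["
```

```text
tool_pos: [0.6261, -0.1997, 0.2187]
contact_force: [0.2, 0.9, 0.2]
tool_pos: [0.6262, -0.1997, 0.2181]
contact_force: [-0.4, 0.7, 1.1]
tool_pos: [0.6263, -0.1997, 0.2179]
contact_force: [-1.4, 0.2, 5.7]
```

To row units: -0.03 m is -0.12, -0.0295 m is -0.118.

```bash
echo '[[[0,0,0,0,0,0],[0,0,0,0,0,0],[0,0,0,0,0,0],[0,0,0,0,0,0]]]' | python3 -m pendant 0.046 | grep -E "pos|grip|open"
echo '[[[0,0,-0.04,0,0,0],[0,0,-0.08,0,0,0],[0,0,-0.12,0,0,0],[0,0,-0.12,0,0,0],[0,0,0,0,0,0]]]' | python3 -m pendant | grep pos
echo '[[[-0.05,-0.118,0,0,0,0],[-0.05,-0.118,0,0,0,0],[-0.05,-0.118,0,0,0,0],[-0.05,-0.118,0,0,0,0],[-0.05,-0.118,0,0,0,0],[-0.05,-0.118,0,0,0,0],[-0.05,-0.118,0,0,0,0],[-0.05,-0.118,0,0,0,0]]]' | python3 -m pendant | grep pos
echo '[[[-0.05,-0.118,0,0,0,0],[-0.05,-0.118,0,0,0,0],[-0.05,-0.118,0,0,0,0],[-0.05,-0.118,0,0,0,0],[-0.05,-0.118,0,0,0,0],[-0.05,-0.118,0,0,0,0],[-0.05,-0.118,0,0,0,0],[-0.05,-0.118,0,0,0,0]]]' | python3 -m pendant | grep pos
echo '[[[0,0,0,0,0,0],[0,0,0.08,0,0,0],[0,0,0.08,0,0,0],[0,0,0.04,0,0,0],[0,0,0,0,0,0],[0,0,0,0,0,0]]]' | python3 -m pendant | grep pos
python3 - <<'E'
from h import *
S=robot.read_camera("side")["image"]
b=[cv2.resize(i[y:y+180,x:x+180],None,fx=2,fy=2) for i,y,x in((S,220,200),(S,80,250))]
cv2.imwrite("pics/a9.png",np.hstack(b)[:,:,::-1])
E
```

```text
tool_pos: [0.626, -0.1996, 0.2164]
opening: 0.0447
grip_force: 0.0
tool_pos: [0.6274, -0.2001, 0.3143]
tool_pos: [0.5253, 0.0376, 0.3074]
tool_pos: [0.4252, 0.2737, 0.3074]
tool_pos: [0.4263, 0.272, 0.2569]
```

View pics/a9.png

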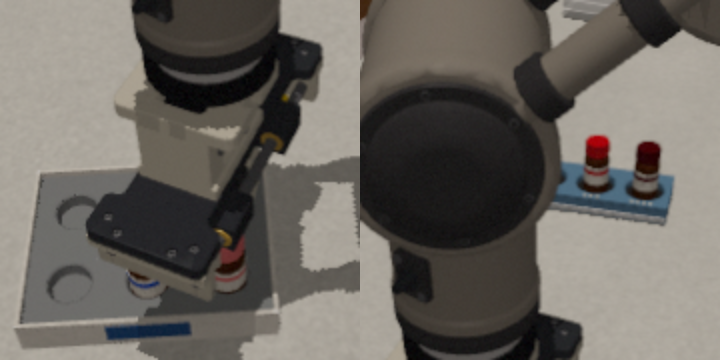

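The near finger hangs left of the salmon cap (crop (203,280) against (232,255)), in line with the earlier approaches. Grasping it.

To row units: 0.02 m is 0.08, 0.015 m is 0.06.

```bash
echo '[[[0,0,0,0,0,0],[0,0,0.06,0,0,0],[0,0,0.08,0,0,0],[0,0,0.036,0,0,0],[0,0,0,0,0,0]]]' | python3 -m pendant 0.046
echo '[[[0,0,0,0,0,0],[0,0,0,0,0,0],[0,0,0,0,0,0],[0,0,0,0,0,0],[0,0,0,0,0,0],[0,0,0,0,0,0]]]' | python3 -m pendant 0.01 20
echo '[[[0,0,-0.04,0,0,0],[0,0,-0.06,0,0,0],[0,0,-0.08,0,0,0],[0,0,-0.08,0,0,0],[0,0,-0.08,0,0,0],[0,0,-0.04,0,0,0],[0,0,0,0,0,0],[0,0,0,0,0,0]]]' | python3 -m pendant
```

```text
time: 27.18
tool_pos: [0.4257, 0.272, 0.2116]
tool_rot: [3.14, 0.002, -0.0]
contact_force: [-0.4, 0.6, -0.1]
opening: 0.0464
grip_force: 0.0
time: 27.68
tool_pos: [0.4263, 0.2724, 0.2135]
tool_rot: [-3.141, -0.002, 0.0]
contact_force: [0.1, -1.1, 5.8]
opening: 0.0274
grip_force: 20.0
time: 28.35
tool_pos: [0.4258, 0.2723, 0.3077]
tool_rot: [-3.141, -0.0, 0.0]
contact_force: [-0.7, 0.5, -1.6]
opening: 0.0272
grip_force: 20.0
```

To row units: 0.03 m is 0.12, 0.009 m is 0.036.

```bash
echo '[[[0.036,0.12,0,0,0,0],[0.036,0.12,0,0,0,0],[0.036,0.12,0,0,0,0],[0.036,0.12,0,0,0,0],[0.036,0.12,0,0,0,0],[0.036,0.12,0,0,0,0],[0.036,0.12,0,0,0,0],[0.036,0.12,0,0,0,0]]]' | python3 -m pendant | grep pos
echo '[[[0.036,0.12,0,0,0,0],[0.036,0.12,0,0,0,0],[0.036,0.12,0,0,0,0],[0.036,0.12,0,0,0,0],[0.036,0.12,0,0,0,0],[0.036,0.12,0,0,0,0],[0.036,0.12,0,0,0,0],[0.036,0.12,0,0,0,0]]]' | python3 -m pendant | grep pos
echo '[[[0.004,0.004,0,0,0,0],[0,0,0.08,0,0,0],[0,0,0.08,0,0,0],[0,0,0.08,0,0,0],[0,0,0.04,0,0,0],[0,0,0,0,0,0],[0,0,0,0,0,0],[0,0,0,0,0,0]]]' | python3 -m pendant
python3 - <<'E'
from h import *
cv2.imwrite("pics/a10.png",cv2.resize(robot.read_camera("side")["image"][80:230,250:450],None,fx=2,fy=2)[:,:,::-1])
E
```

```text
tool_pos: [0.4978, 0.0308, 0.3061]
tool_pos: [0.57, -0.2091, 0.3057]
time: 30.35
tool_pos: [0.5715, -0.2087, 0.2385]
tool_rot: [3.141, -0.001, 0.0]
contact_force: [0.5, 0.6, -0.8]
opening: 0.0274
grip_force: 20.0
```

View pics/a10.png

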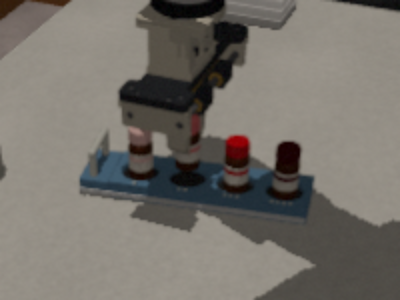

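The salmon bottle is over recess 2 (crop (188,165)), and the pale one is upright in place 1 at (140,155). Lowering.

To row units: 0.008 m is 0.032, 0.006 m is 0.024.

```bash
echo '[[[0,0,0.032,0,0,0],[0,0,0.024,0,0,0],[0,0,0.012,0,0,0],[0,0,0.008,0,0,0],[0,0,0,0,0,0],[0,0,0,0,0,0]]]' | python3 -m pendant | grep -E "pos|force: \["
echo '[[[0,0,0.004,0,0,0],[0,0,0,0,0,0],[0,0,0,0,0,0]]]' | python3 -m pendant| grep -E "pos|force: \["
echo '[[[0,0,0.004,0,0,0],[0,0,0,0,0,0],[0,0,0,0,0,0]]]' | python3 -m pendant| grep -E "pos|force: \["
```

```text
tool_pos: [0.5711, -0.2087, 0.2186]
contact_force: [-0.1, 0.2, -0.5]
tool_pos: [0.5711, -0.2087, 0.2178]
contact_force: [-0.3, 1.2, -1.1]
tool_pos: [0.5713, -0.2087, 0.2176]
contact_force: [-0.8, 0.6, 4.4]
```

Contact. I release, rise, move clear and verify everything.

The rows are not in the units I measure in: shifts go in shares of 0.25 m and turns go in shares of pi rad. I convert before sending: -0.03 m is -0.12, -0.02 m is -0.08.

```bash
echo '[[[0,0,0,0,0,0],[0,0,0,0,0,0],[0,0,0,0,0,0],[0,0,0,0,0,0]]]' | python3 -m pendant 0.046 | grep -E "pos|grip|open"
echo '[[[0,0,-0.04,0,0,0],[0,0,-0.08,0,0,0],[0,0,-0.12,0,0,0],[0,0,-0.12,0,0,0],[0,0,-0.12,0,0,0],[0,0,0,0,0,0]]]' | python3 -m pendant | grep pos
echo '[[[-0.06,-0.12,0,0,0,0],[-0.06,-0.12,0,0,0,0],[-0.06,-0.12,0,0,0,0],[-0.06,-0.12,0,0,0,0],[-0.06,-0.12,0,0,0,0],[-0.06,-0.12,0,0,0,0],[0,0,0,0,0,0],[0,0,0,0,0,0]]]' | python3 -m pendant | grep -E "pos|force"
python3 - <<'E'
from h import *
T=robot.read_camera("top");S=robot.read_camera("side");K=S["fx"]
def proj(c,X):
    P=np.linalg.inv(c["pose"]);p=P[:3,:3]@X+P[:3,3]
    return cv2.projectPoints(p.reshape(1,3),np.zeros(3),np.zeros(3),np.array([[c["fx"],0,c["cx"]],[0,c["fy"],c["cy"]],[0,0,1]]),np.array([c["k1"],0,0,0,0]))[0].ravel()
sat=lambda w:(w.max(2)-w.min(2)>45)
rd=lambda w:(w[...,0]-w[...,1]>20)
for n,f,X in(("palest",rd,(.626,-.2,.068)),("light",sat,(.5705,-.2086,.068)),("mid",sat,(.515,-.217,.068)),("darkest",rd,(.459,-.2255,.068)),("blue",sat,(.4764,.2997,.0654)),("green",sat,(.4535,.2151,.066))):
    try:
        X=np.array(X);a,_=blob(T["image"],tuple(proj(T,X).astype(int)),10,f);b,_=blob(S["image"],tuple(proj(S,X).astype(int)),10,f)
        Y,g=tri(ray(T,a),ray(S,b));print(n,Y.round(4),g.round(4),(Y-X).round(4),a.round(),b.round())
    except Exception as e:print(n,e)
b=[cv2.resize(c["image"][y:y+h,x:x+w],(400,300)) for c,y,x,h,w in((T,150,360,150,200),(S,80,200,330,440))]
cv2.imwrite("pics/a11.png",np.hstack(b)[:,:,::-1])
E
```

```text
tool_pos: [0.5711, -0.2087, 0.2165]
opening: 0.0451
grip_force: 0.0
tool_pos: [0.5722, -0.2091, 0.3442]
tool_pos: [0.4806, -0.0275, 0.3373]
contact_force: [0.5, 0.1, -0.4]
grip_force: 0.0
palest min() iterable argument is empty
light min() iterable argument is empty
mid [ 0.5142 -0.2267  0.0627] 0.0008 [-0.0008 -0.0097 -0.0053] [472. 253.] [369. 153.]
darkest [ 0.459  -0.2281  0.0643] 0.0016 [-0.     -0.0026 -0.0037] [474. 284.] [394. 157.]
blue [0.4765 0.2995 0.0667] 0.0023 [ 0.0001 -0.0002  0.0013] [162. 266.] [271. 344.]
green [0.4537 0.2151 0.0661] 0.002 [ 0.0002 -0.      0.0001] [210. 281.] [311. 305.]
```

View pics/a11.png

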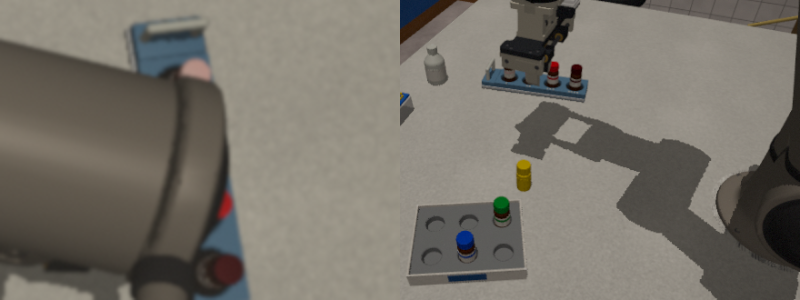

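The controls have not moved, but the arm hides part of the rack. I move it farther aside and measure again; the 14 pictures are used up, so numbers only from here.

To row units: -0.03 m is -0.12.

```bash
echo '[[[0,-0.12,0,0,0,0],[0,-0.12,0,0,0,0],[0,-0.12,0,0,0,0],[0,-0.12,0,0,0,0],[0,-0.12,0,0,0,0],[0,0,0,0,0,0],[0,0,0,0,0,0]]]' | python3 -m pendant | grep -E "pos|force"
python3 - <<'E'
from h import *
T=robot.read_camera("top");S=robot.read_camera("side")
def proj(c,X):
    P=np.linalg.inv(c["pose"]);p=P[:3,:3]@X+P[:3,3]
    return cv2.projectPoints(p.reshape(1,3),np.zeros(3),np.zeros(3),np.array([[c["fx"],0,c["cx"]],[0,c["fy"],c["cy"]],[0,0,1]]),np.array([c["k1"],0,0,0,0]))[0].ravel()
r=lambda t:(lambda w:(w[...,0]-w[...,1]>t))
for n,t,X in(("palest",12,(.626,-.2,.068)),("light",35,(.5705,-.2086,.068)),("mid",60,(.515,-.217,.068)),("darkest",20,(.459,-.2255,.068))):
    X=np.array(X);o=[]
    for c in(T,S):
        q=proj(c,X);u,v=q.astype(int)
        try:p,s=blob(c["image"],(u,v),12,r(t));o.append(p);print(n,q.round(),p.round(1),s[2:],c["image"][v,u])
        except Exception:print(n,q.round(),"none",c["image"][v,u])
    if len(o)==2:
        Y,g=tri(ray(T,o[0]),ray(S,o[1]));print("   ",Y.round(4),g.round(4))
E
```

```text
tool_pos: [0.4818, 0.1215, 0.3365]
contact_force: [0.7, -0.8, 0.4]
grip_force: 0.0
palest [457. 187.] [456.5 187.4] [ 18  17 222] [185 151 140]
palest [319. 147.] none [92 87 76]
light [462. 219.] [462.7 218.4] [ 16  16 202] [186  93  90]
light [343. 150.] none [14 14 15]
mid [467. 251.] [467.9 251.1] [ 15  15 183] [166  39  39]
mid [368. 153.] [368.3 152.9] [ 12  11 111] [122   3   6]
    [ 0.515  -0.218   0.0678] 0.0012
darkest [473. 285.] [473.6 284.3] [ 14  14 157] [73 38 37]
darkest [393. 156.] [393.9 157.5] [ 11  15 142] [46  8 10]
    [ 0.4591 -0.2285  0.0633] 0.0017
```

All four caps lie within 1 px of their places in the top view. The contact forces showed each bottle seated on the recess floor.

```bash
python3 -c "
from cell import robot
print(robot.hand_in())"
```

```text
the job is handed in; nothing more can be done
None
```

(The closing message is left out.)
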